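Line up the trophy cups by height

TASK

Line the four silver trophy cups up by height on the display board, each upright in the middle of its own green felt pad: the tallest on the pad next to the billiard ball on its stand, then down in size to the smallest at the other end, with their handles pointing along the row. Do not tip any cup over, and leave the billiard ball and the drinking glass where they stand.

Things in the scene. Friction and masses are not known exactly. Their poses are not given: they have to be found in the camera images.
- cup_a: The smallest of four like silver trophy cups: lidded cup on a round black base, loose, about 180 g (+-30%). 90 mm high; base 52 mm across, 20 mm high; bowl 40 mm across, wall upright from 36 to 70 mm above the underside (grip here), lid and small knob above. A wire handle stands out 12.5 mm on its +y and -y sides: grip across x. Origin: centre of underside; z up.
- cup_b: The second smallest of four like silver trophy cups: lidded cup on a round black base, loose, about 240 g (+-30%). 110 mm high; base 58 mm across, 20 mm high; bowl 47 mm across, wall upright from 56 to 90 mm above the underside (grip here), lid and small knob above. A wire handle stands out 12.5 mm on its +y and -y sides: grip across x. Origin: centre of underside; z up.
- cup_c: The second tallest of four like silver trophy cups: lidded cup on a round black base, loose, about 310 g (+-30%). 130 mm high; base 64 mm across, 20 mm high; bowl 54 mm across, wall upright from 76 to 110 mm above the underside (grip here), lid and small knob above. A wire handle stands out 12.5 mm on its +y and -y sides: grip across x. Origin: centre of underside; z up.
- cup_d: The tallest of four like silver trophy cups: lidded cup on a round black base, loose, about 400 g (+-30%). 152 mm high; base 70 mm across, 20 mm high; bowl 61 mm across, wall upright from 98 to 132 mm above the underside (grip here), lid and small knob above. A wire handle stands out 12.5 mm on its +y and -y sides: grip across x. Origin: centre of underside; z up.
- pad1: Green felt pad 1 of 4, counted from the robot's right (-y) to left: 80 x 80 x 3 mm, fixed on a dark wooden display board (110 x 660 mm, 15 mm high, fixed on the counter). The like pads lie in a row about 110 mm apart. Origin: centre of the underside (top 3 mm above); y axis along the row to the left, z up.
- pad2: Green felt pad 2 of 4, counted from the robot's right (-y) to left: 80 x 80 x 3 mm, fixed on a dark wooden display board (110 x 660 mm, 15 mm high, fixed on the counter). The like pads lie in a row about 110 mm apart. Origin: centre of the underside (top 3 mm above); y axis along the row to the left, z up.
- pad3: Green felt pad 3 of 4, counted from the robot's right (-y) to left: 80 x 80 x 3 mm, fixed on a dark wooden display board (110 x 660 mm, 15 mm high, fixed on the counter). The like pads lie in a row about 110 mm apart. Origin: centre of the underside (top 3 mm above); y axis along the row to the left, z up.
- pad4: Green felt pad 4 of 4, counted from the robot's right (-y) to left: 80 x 80 x 3 mm, fixed on a dark wooden display board (110 x 660 mm, 15 mm high, fixed on the counter). The like pads lie in a row about 110 mm apart. Origin: centre of the underside (top 3 mm above); y axis along the row to the left, z up.
- ball: White billiard ball, 57 mm, on a small round wooden stand (one loose piece, 72 mm high, 0.4 kg). It stands on the display board about 110 mm beyond the last pad, at the left or the right end, and marks the tall end of the row; a flat black card box lies at the other end. Origin: centre of underside.
- glass: Empty clear drinking glass, 80 mm wide at the rim, 120 mm high, standing among the cups; to be left standing. Origin: centre of the underside.
Things that resemble listed ones, but are neither listed nor needed, are in the scene too. What is shaped like the cup_d but brown or pink is not meant. Leave any orange look-alike of the cup_c alone.

How it is judged:
At the end, for the whole second after the job is handed in: Every cup stands upright (within 0.1 rad), still and released, resting on its pad with its centre within 12 mm of the pad's centre and the line of its handles within 0.3 rad of the row; from the pad next to the ball outward the cups run from tallest to smallest (((y of ball in the frame of pad1 above 0 m and horizontal distance between cup_a and pad1 below 0.012 m and z of cup_a in the frame of pad1 below 0.008 m and angle between the y axis of cup_a and the y axis of pad1, either way round below 0.3 rad and horizontal distance between cup_b and pad2 below 0.012 m and z of cup_b in the frame of pad2 below 0.008 m and angle between the y axis of cup_b and the y axis of pad2, either way round below 0.3 rad and horizontal distance between cup_c and pad3 below 0.012 m and z of cup_c in the frame of pad3 below 0.008 m and angle between the y axis of cup_c and the y axis of pad3, either way round below 0.3 rad and horizontal distance between cup_d and pad4 below 0.012 m and z of cup_d in the frame of pad4 below 0.008 m and angle between the y axis of cup_d and the y axis of pad4, either way round below 0.3 rad) or (not (y of ball in the frame of pad1 above 0 m) and horizontal distance between cup_d and pad1 below 0.012 m and z of cup_d in the frame of pad1 below 0.008 m and angle between the y axis of cup_d and the y axis of pad1, either way round below 0.3 rad and horizontal distance between cup_c and pad2 below 0.012 m and z of cup_c in the frame of pad2 below 0.008 m and angle between the y axis of cup_c and the y axis of pad2, either way round below 0.3 rad and horizontal distance between cup_b and pad3 below 0.012 m and z of cup_b in the frame of pad3 below 0.008 m and angle between the y axis of cup_b and the y axis of pad3, either way round below 0.3 rad and horizontal distance between cup_a and pad4 below 0.012 m and z of cup_a in the frame of pad4 below 0.008 m and angle between the y axis of cup_a and the y axis of pad4, either way round below 0.3 rad)) and angle between each of cup_a, cup_b, cup_c, cup_d's own z axis and vertical below 0.1 rad and linear speed of each of cup_a, cup_b, cup_c, cup_d below 0.02 m/s); the robot touches nothing.
It fails at once if a cup is tipped over (angle between any of cup_a, cup_b, cup_c, cup_d's own z axis and vertical above 0.7 rad).
It fails at once if the billiard ball on its stand is moved (30 mm) or tipped (distance of ball from where it was at the start of the episode above 0.03 m or angle between ball's own z axis and vertical above 0.5 rad).
It fails at once if the drinking glass is moved (30 mm) or tipped (distance of glass from where it was at the start of the episode above 0.03 m or angle between glass's own z axis and vertical above 0.5 rad).
It also fails if it takes over 112 s, if anything falls off the work surface, if the arm or the gripper's body presses on something with over 40 N, if the wrist force passes 120 N, or if a joint passes its speed limit or range.

ROBOT

A 7-joint arm with a two-finger parallel gripper is mounted at the origin on the work surface. World frame = base frame: x ahead of the robot, y to its left, z up, the work surface at z = 0. Lengths are in m, angles in rad, forces in N, time in s.
With the tool pointing down it reaches from about 0.375 to 0.925 m from the base axis. Payload 3.1 kg.
Tool frame: the origin (TCP) lies between the finger pads; the fingertips stand 19 mm ahead of it and the grasp point (between the pads) is the TCP; z points along the fingers, y is the line along which they close (so a half turn about z gives the same grasp; the last joint's range is limited). The gripper opens to 85 mm and grips with 20 to 120 N. Pads are 22 mm wide; open, the fingers measure 114 mm over their backs; the gripper's body (76 mm by 85 mm) begins 54 mm behind the grasp point. The pads swing forward as they close: fully open they stand 13 mm farther back than shut.
Start: joints at [-1.394, 0.383, 0.044, 1.598, -0.018, 1.161, -0.05], TCP at [0.176, 0.626, 0.25] pointing down, gripper open.
Joint ranges: [-2.61, 2.61], [-0.41, 2.15], [-1.48, 1.57], [0, 2.5], [-1.57, 4.71], [0.05, 1.97], [-2.85, 2.85]. Speed limits (rad/s): [2.79, 2.79, 3.14, 3.14, 3.14, 3.14, 3.14].

INTERFACE

Orientations are given as a unit quaternion [x, y, z, w].
In Python, from bench import move_ptp, movel, move_j, move_gripper, pause, inverse_kinematics, read_camera, camera_params, MotionError, sign_off, look_for, tip_of, read_time_s, read_qpos, read_joint_vel, read_effort, read_eef_pos, read_tcp_rot, read_ft_force, read_ft_torque, read_finger_gap, read_grasp_force gives the robot as it stands. Calls block until the motion is done:
- move_ptp(position, orientation): joint-space move of the TCP to a pose.
- movel(position, orientation=None, speed=0.15): straight line of the TCP; orientation=None keeps the orientation; speed is the mean speed in m/s.
- move_j(angles): joint-space move.
- move_gripper(opening, effort=None): finger opening in m; effort is the grip in N (None keeps the last); returns when the fingers have stopped.
- pause(seconds).
- inverse_kinematics(position, orientation): joint angles nearest the present ones, or None.
- read_camera(name): name is "scene" or "top" or "wrist"; returns the picture (480x640x3 uint8, red, green, blue); there is no depth.
- camera_params(name): a dict with "K" (3x3 intrinsics, pixels), "dist_coeffs" ([k1, k2, p1, p2, k3] as OpenCV has them; the pictures are not rectified), "camera_from_world" (4x4, takes a point from world to camera coordinates). Camera axes: x right, y down, z forward; pixel columns grow to the right and rows downward; lengths in m; the calibration is good to about 2 mm. A picture is of the moment at which its call begins: read the wrist's pose just before it. camera_params takes no time and is no camera call; for the wrist camera it gives the pose at the moment of the call.
A pose or a line that the arm cannot do raises MotionError and nothing moves.
- sign_off(): hands the job in; it is judged then, once.
Trained networks look in the newest picture that a camera, given by its name, has taken for a name from the list of things; names that differ only in an ending like _2 or _b are one class to them, and where a whole thing is asked for, a point or a joint stands for the part that bears it (a point fixed in the world has none). Each returns a list of dicts, best first, with "confidence" (0 to 1); they miss things now and then, are a little off and sometimes report something else, mostly with a low value. They report only what shows in the picture. A call takes as long as a camera call. They do not tell look-alikes from the thing itself.
- look_for(camera, name): "at" ([column, row] in pixels, amid what is visible of it).
- tip_of(camera, name): "at" ([column, row] in pixels: a listed point, or the origin of a listed thing).
Readings, each from a call of its own:
- read_time_s(): time.
- read_qpos(): joint angles.
- read_joint_vel(): joint speeds.
- read_effort(): joint torques, N m.
- read_eef_pos(): TCP position.
- read_tcp_rot(): TCP orientation.
- read_ft_force(): force on the tool from outside, world axes, zero at the start.
- read_ft_torque(): the same for the moment, N m.
- read_finger_gap(): finger opening in m.
- read_grasp_force(): force on a finger pad.
Only numpy, scipy, OpenCV 4.12 (cv2) and the standard library are available. Lean on these libraries where they do the work, as an engineer would, in place of code of your own. Each camera call takes 0.05 s, during which the arm holds its last target. There are 200 camera calls.

## Working session

There is one attempt and no reset: what is moved stays moved. The work goes in short steps, each a Python script; the robot and the scene stay as the last script left them, time stands still between calls to the robot, and variables do not carry over. Pictures are saved under pics/ and viewed, at most 14 in all, crops included, and the job is handed in when it is done.

```bash
mkdir -p pics; ls
cat > t.py <<'E'
from bench import *
import cv2, numpy as np
for c in ["scene","top"]:
    im=read_camera(c); cv2.imwrite(f"pics/{c}0.png",im[:,:,::-1])
    p=camera_params(c); print(c,p["K"],p["dist_coeffs"],np.round(p["camera_from_world"],3).tolist())
    for n in ["cup_a","cup_d","pad1","ball","glass"]:
        print(n,"look",[(np.round(d["at"],1).tolist(),round(d["confidence"],2)) for d in look_for(c,n)])
        print(n,"tip",[(np.round(d["at"],1).tolist(),round(d["confidence"],2)) for d in tip_of(c,n)])
print(read_time_s())
E
python3 t.py
```

```text
pics
scene [[528.32402947   0.         319.00853752]
 [  0.         528.32402947 239.81050678]
 [  0.           0.           1.        ]] [-0.14008176  0.          0.          0.          0.        ] [[0.206, 0.979, -0.012, -0.037], [0.561, -0.128, -0.818, -0.224], [-0.802, 0.161, -0.576, 1.523], [0.0, 0.0, 0.0, 1.0]]
cup_a look [([125.8, 221.8], 0.89), ([381.6, 190.1], 0.88), ([464.2, 202.5], 0.86), ([169.5, 181.4], 0.81), ([415.7, 218.8], 0.69), ([343.8, 222.1], 0.67), ([184.0, 220.4], 0.65)]
cup_a tip [([343.9, 249.7], 0.89), ([129.4, 252.1], 0.87), ([177.9, 221.0], 0.82), ([189.9, 249.8], 0.8), ([414.1, 238.7], 0.77), ([381.0, 211.9], 0.65), ([465.0, 215.4], 0.56)]
cup_d look [([125.8, 221.8], 0.89), ([381.6, 190.1], 0.88), ([464.2, 202.5], 0.86), ([169.5, 181.4], 0.81), ([415.7, 218.8], 0.69), ([343.8, 222.1], 0.67), ([184.0, 220.4], 0.65)]
cup_d tip [([343.9, 249.7], 0.89), ([129.4, 252.1], 0.87), ([177.9, 221.0], 0.82), ([189.9, 249.8], 0.8), ([414.1, 238.7], 0.77), ([381.0, 211.9], 0.65), ([465.0, 215.4], 0.56)]
pad1 look [([400.0, 306.3], 0.89), ([336.8, 307.2], 0.83), ([452
[... 1023 characters left out ...]
42.0, 270.0], 0.97), ([218.1, 239.2], 0.96), ([538.9, 286.9], 0.92), ([493.6, 347.4], 0.85), ([297.0, 238.6], 0.63), ([472.9, 276.1], 0.55)]
cup_d tip [([458.8, 275.2], 0.88), ([300.3, 245.2], 0.81), ([222.1, 242.6], 0.79), ([523.8, 288.8], 0.76), ([478.8, 345.6], 0.73), ([146.0, 272.5], 0.63), ([236.8, 297.8], 0.62), ([274.3, 134.9], 0.53)]
pad1 look [([379.3, 154.9], 0.95), ([328.0, 151.6], 0.67), ([276.7, 138.0], 0.63), ([227.3, 138.9], 0.59)]
pad1 tip [([277.7, 136.6], 0.74), ([226.7, 136.5], 0.64), ([327.6, 149.4], 0.62), ([376.0, 158.1], 0.61)]
ball look [([173.6, 127.4], 0.73)]
ball tip [([180.0, 132.5], 0.92)]
glass look [([391.5, 230.4], 0.81)]
glass tip [([386.4, 238.3], 0.97)]
1.1
```

View pics/scene0.png

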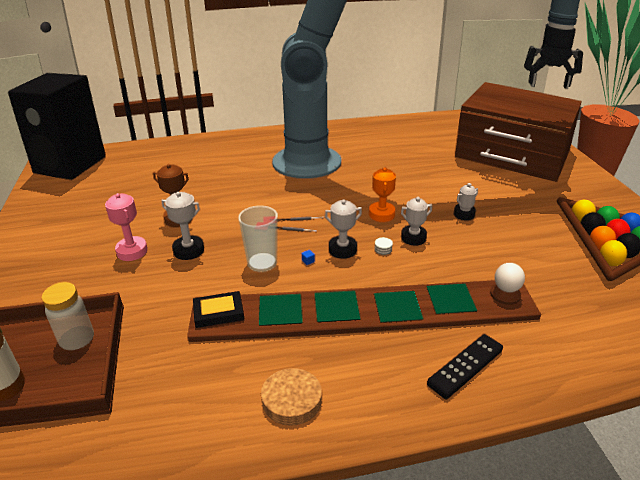

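View pics/top0.png

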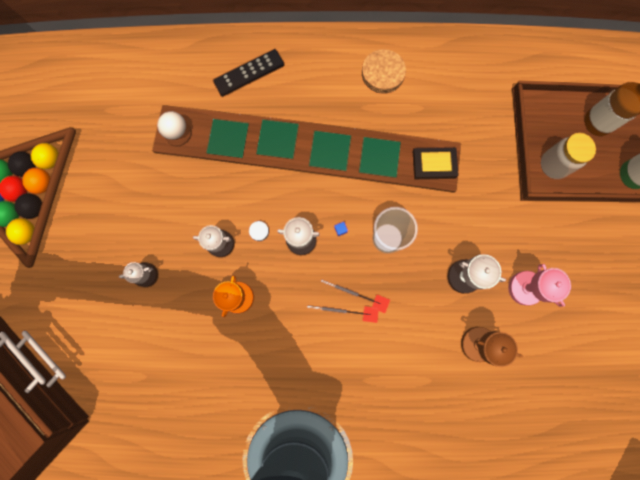

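The top view shows the ball at (173,126), which is the +y end. So cup_d goes to pad4, c to pad3, b to pad2 and a to pad1.

The silver cups in top are a (140,272), b (213,238), c (299,235) and d (480,272). In scene they are a (466,202), b (416,220), c (343,228) and d (183,225).

The look-alikes to leave alone:

| Look-alike | Top | Scene |
|---|---|---|
| Pink | (545,287) | (125,222) |
| Brown | (492,347) | (171,190) |
| Orange | (230,296) | (382,192) |

Next I'll fit the cup poses and pads using both cameras.

```bash
cat > vis.py <<'E'
import cv2, numpy as np
from bench import camera_params
from scipy.optimize import minimize
H={'a':.09,'b':.11,'c':.13,'d':.152}; BR={'a':.026,'b':.029,'c':.032,'d':.035}
R={'a':.02,'b':.0235,'c':.027,'d':.0305}
def proj(P,X):
    T=P["camera_from_world"]; T=np.array(T)
    return cv2.projectPoints(np.asarray(X,float),cv2.Rodrigues(T[:3,:3])[0],T[:3,3],np.array(P["K"]),np.array(P["dist_coeffs"]))[0][:,0]
def plane(P,uv,z):
    T=np.array(P["camera_from_world"]); n=cv2.undistortPoints(np.array(uv,float).reshape(-1,1,2),np.array(P["K"]),np.array(P["dist_coeffs"]))[:,0]
    d=np.c_[n,np.ones(len(n))]@T[:3,:3]; o=-T[:3,:3].T@T[:3,3]
    return (o+d*((z-o[2])/d[:,2])[:,None])[:,:2]
th=np.linspace(0,2*np.pi,40)
def ring(x,y,z,r): return np.c_[x+r*np.cos(th),y+r*np.sin(th),0*th+z]
def render(P,k,x,y,yaw,z0=0,S=4,box=None):
    "supersampled masks (silver, base) in crop box"
    u0,v0,u1,v1=box; h,r=H[k],R[k]
    def px(X): return np.round((proj(P,X)-[u0,v0]+.5)*S*16).astype(np.int32)
    sil=np.zeros(((v1-v0)*S,(u1-u0)*S),np.uint8); base=sil.copy()
    cv2.fillConvexPoly(base,cv2.convexHull(px(np.r_[ring(x,y,z0,BR[k]),ring(x,y,z0+.02,BR[k])])),255,cv2.LINE_8,4)
    cv2.fillConvexPoly(sil,cv2.convexHull(px(np.r_[ring(x,y,z0+h-.054,r),ring(x,y,z0+h-.02,r)])),255,cv2.LINE_8,4)
    cv2.fillConvexPoly(sil,cv2.convexHull(px(np.r_[ring(x,y,z0+h-.02,r),ring(x,y,z0+h,.005)])),255,cv2.LINE_8,4)
    cv2.fillConvexPoly(sil,cv2.convexHull(px(np.r_[ring(x,y,z0+.02,.006),ring(x,y,z0+h-.05,.006)])),255,cv2.LINE_8,4)
    t=np.linspace(-np.pi/2,np.pi/2,15)
    for s in (-1,1):
        rho=s*(r-.002+.0125*np.cos(t)); X=np.c_[x-np.sin(yaw)*rho,y+np.cos(yaw)*rho,z0+h-.037+.013*np.sin(t)]
        cv2.polylines(sil,[px(X)],False,255,int(S*1.8),cv2.LINE_8,4)
    base[sil>0]=0
    f=lambda m:cv2.resize(m,None,fx=1/S,fy=1/S,interpolation=cv2.INTER_AREA)/255.
    return f(sil),f(base)
def box_of(P,k,x,y,z0=0,m=10):
    q=proj(P,np.r_[ring(x,y,z0,.06),ring(x,y,z0+H[k],.05)]); a,b=q.min(0)-m,q.max(0)+m
    return int(max(a[0],0)),int(max(a[1],0)),int(min(b[0],640)),int(min(b[1],480))
def masks(im):
    hsv=cv2.cvtColor(im,cv2.COLOR_RGB2HSV); s,v=hsv[...,1].astype(int),hsv[...,2].astype(int)
    return ((s<70)&(v>75)).astype(float), ((v<60)).astype(float)
def fit(ims,Ps,k,x0,y0,z0=0,usebase=False):
    data=[]
    for im,P in zip(ims,Ps):
        b=box_of(P,k,x0,y0,z0,2); ms,mb=masks(im)
        data.append((P,b,ms[b[1]:b[3],b[0]:b[2]],mb[b[1]:b[3],b[0]:b[2]]))
    def cost(p):
        c=0
        for P,b,ms,mb in data:
            s,ba=render(P,k,p[0]/1000,p[1]/1000,p[2],z0,box=b)
            c+=1-np.minimum(s,ms).sum()/np.maximum(s,ms).sum()
            if usebase: c+=.5*(1-(ba*mb).sum()/max(ba.sum(),1))
        return c
    best=None
    for yaw in np.arange(-1.5,1.5,.25):
        c=cost((x0*1000,y0*1000,yaw))
        if best is None or c<best[0]: best=(c,yaw)
    p=np.array([x0*1000,y0*1000,best[1]])
    for sc in ((5,5,.3),(2,2,.15)):
        r=minimize(cost,p,method="Nelder-Mead",options=dict(initial_simplex=np.array([p,p+[sc[0],0,0],p+[0,sc[1],0],p+[0,0,sc[2]]]),maxiter=70)); p=r.x
    return p[0]/1000,p[1]/1000,p[2],r.fun
def pads(im,P):
    hsv=cv2.cvtColor(im,cv2.COLOR_RGB2HSV)
    m=cv2.inRange(hsv,(60,100,25),(95,255,140)); out=[]
    for c in cv2.findContours(m,cv2.RETR_EXTERNAL,cv2.CHAIN_APPROX_NONE)[0]:
        if cv2.contourArea(c)<700: continue
        w=plane(P,c[:,0],.018)*1000
        (cx,cy),(a,b),_=cv2.minAreaRect(w.astype(np.float32))
        if 65<min(a,b) and max(a,b)<100: out.append((cx,cy,a,b))
    return np.round(np.array(sorted(out,key=lambda o:o[1])),1)
E
cat > m1.py <<'E'
from vis import *
ims=[cv2.imread(f"pics/{c}0.png")[:,:,::-1].copy() for c in ("top","scene")]; Ps=[camera_params(c) for c in ("top","scene")]
tt={'a':(146,272.5),'b':(222.1,242.6),'c':(300.3,245.2),'d':(458.8,275.2)}
ts={'a':(465,215.4),'b':(414.1,238.7),'c':(343.9,249.7),'d':(189.9,249.8)}
for i in (0,1): print(pads(ims[i],Ps[i]).tolist())
print("glass,ball",plane(Ps[0],[(386.4,238.3)],0),plane(Ps[1],[(259.9,261.5)],0),plane(Ps[0],[(180,132.5)],.015))
crops=[]
for k in "abcd":
    t=plane(Ps[0],[tt[k]],0)[0]; s=plane(Ps[1],[ts[k]],0)[0]
    print(k,"net",np.round(t,3),np.round(s,3))
    for I in ([0],[0,1]):
        f=fit([ims[i] for i in I],[Ps[i] for i in I],k,*t,usebase=True); print("  fit",I,np.round(f,3))
    row=[]
    for im,P in zip(ims,Ps):
        b=box_of(P,k,f[0],f[1],0,6); c=cv2.resize(im[b[1]:b[3],b[0]:b[2]],(300,300*(b[3]-b[1])//(b[2]-b[0])),interpolation=cv2.INTER_CUBIC)[:,:,::-1].copy()
        sm,bm=render(P,k,*f[:3],box=b)
        for m,col in ((sm,(0,0,255)),(bm,(0,255,0))):
            M=(cv2.resize(m,(c.shape[1],c.shape[0]))>.5).astype(np.uint8)
            cv2.drawContours(c,cv2.findContours(M,0,2)[0],-1,col,1)
        row.append(cv2.resize(c,(200,250)))
    crops.append(np.hstack(row))
cv2.imwrite("pics/fit.png",np.vstack([np.hstack(crops[:2]),np.hstack(crops[2:])]))
E
python3 m1.py
```

```text
[[618.3, -168.2, 75.8, 75.7], [632.4, -62.8, 75.7, 75.9], [658.3, 49.5, 75.7, 76.1], [660.5, 156.9, 75.6, 75.4]]
[[618.4, -166.8, 78.9, 80.7], [632.5, -61.0, 78.9, 80.7], [658.5, 51.7, 79.2, 80.9], [661.3, 158.9, 79.7, 81.0]]
glass,ball [[ 0.4465185  -0.18180226]] [[ 0.4407676  -0.18512968]] [[0.67489805 0.26246935]]
a net [0.371 0.323] [0.367 0.327]
  fit [0] [0.367 0.322 0.278 0.356]
  fit [0, 1] [0.368 0.322 0.319 0.61 ]
b net [0.436 0.162] [0.434 0.169]
  fit [0] [ 0.433  0.164 -0.035  0.638]
  fit [0, 1] [ 0.433  0.165 -0.008  1.089]
c net [ 0.431 -0.002] [0.439 0.002]
  fit [0] [ 0.442 -0.004 -0.091  0.592]
  fit [0, 1] [ 0.442 -0.003  1.054  0.967]
d net [ 0.37  -0.331] [ 0.363 -0.335]
  fit [0] [ 0.368 -0.338 -0.37   0.579]
  fit [0, 1] [ 0.368 -0.338 -0.383  0.848]
```

View pics/fit.png

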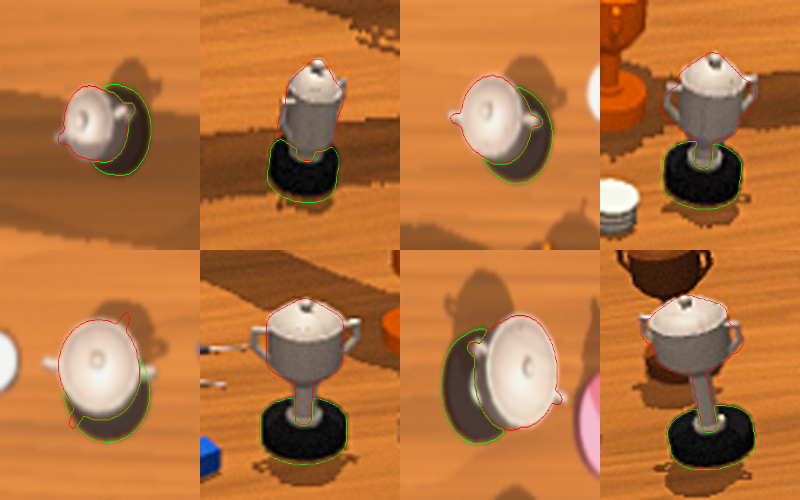

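Top picture: pads are clear, with pad1 at (380,157) and pad4 at (228,138). The fits overlay bowls, bases and handles well for a, b and d. For cup c the joint-fit yaw is wrong, but its handles at crop (50,362) and (150,372) agree with the top-only yaw of -0.09. I'll place them in the order a, b, c, d, so the gripper body always stays above the neighbours already placed.

```bash
cat > act.py <<'E'
import sys
from vis import *
from bench import *
from scipy.spatial.transform import Rotation as Ro
CUP={'a':(.3675,.323,.30),'b':(.433,.1655,-.02),'c':(.442,-.002,-.09),'d':(.368,-.337,-.38)}
PAD={'a':(.6183,-.1675),'b':(.6325,-.0619),'c':(.6584,.0506),'d':(.6609,.1579)}
ROW=-np.arctan2(.0425,.3255)
def quat(yaw):
    c,s=np.cos(yaw),np.sin(yaw)
    return Ro.from_matrix(np.array([[-s,c,0],[c,s,0],[0,0,-1]]).T.T).as_quat().tolist()
def best(p,yaw):
    o=[]
    for y in (yaw,yaw+np.pi,yaw-np.pi):
        j=inverse_kinematics(p,quat(y))
        if j is not None: o.append((abs(j[6]),y))
    return min(o)[1]
def go(k):
    x,y,yaw=CUP[k]; px,py=PAD[k]; g=H[k]-.039; safe=max(g+.18,.25)
    yw=best([x,y,safe],yaw); q=quat(yw); q2=quat(ROW+(yw-yaw))
    zc=read_eef_pos()[2]
    if zc<safe-.01: movel([*read_eef_pos()[:2],safe],speed=.25)
    move_ptp([x,y,safe],q); move_gripper(min(2*R[k]+.02,.085))
    movel([x,y,g],q,speed=.15)
    move_gripper(0,effort=40); pause(.2)
    print(k,"gap",round(read_finger_gap(),4),"force",round(float(np.max(read_grasp_force())),1))
    movel([x,y,safe],q,speed=.2); print("lifted gap",round(read_finger_gap(),4))
    if read_finger_gap()<2*R[k]-.012: print("LOST"); return
    movel([px,py,safe],q2,speed=.25)
    movel([px,py,g+.018+.005],q2,speed=.15); pause(.2); f0=read_ft_force()[2]
    for dz in np.arange(.004,-.0041,-.001):
        movel([px,py,g+.018+dz],q2,speed=.02); f=read_ft_force()[2]-f0
        if f>3: break
    print("down dz",round(dz,4),"f",round(f,1))
    move_gripper(min(2*R[k]+.02,.085)); pause(.2)
    movel([px,py,safe],q2,speed=.15)
    print("t",round(read_time_s(),1))
if __name__=="__main__":
    for k in sys.argv[1]: go(k)
E
python3 - <<'E'
from vis import *
im=cv2.imread("pics/top0.png")[:,:,::-1].copy(); P=camera_params("top")
m=cv2.inRange(cv2.cvtColor(im,cv2.COLOR_RGB2HSV),(60,100,25),(95,255,140))
for c in cv2.findContours(m,0,1)[0]:
    if cv2.contourArea(c)>700:
        r=cv2.minAreaRect((plane(P,c[:,0],.018)*1000).astype(np.float32)); print(np.round(r[0]),"angle mod 90",round(r[2],1))
from act import *
M=Ro.from_quat(quat(.3)).as_matrix(); print(np.round(M,2).tolist())
for k in "abcd":
    print(k,best([*CUP[k][:2],.29],CUP[k][2]), np.round(inverse_kinematics([*PAD[k],.29],quat(ROW)),2))
E
python3 act.py a
```

```text
[ 618. -168.] angle mod 90 82.3
[632. -63.] angle mod 90 82.2
[658.  49.] angle mod 90 82.3
[660. 157.] angle mod 90 82.4
[[-0.3, 0.96, 0.0], [0.96, 0.3, 0.0], [0.0, 0.0, -1.0]]
a 0.3 [-0.61  0.56  1.14  1.61 -0.53  1.31  0.49]
b -0.02 [-0.64  0.44  0.89  1.62 -0.35  1.25  0.19]
c -0.09 [-0.69  0.45  0.75  1.55 -0.32  1.26 -0.02]
d -0.38 [-0.82  0.49  0.74  1.5  -0.34  1.28 -0.17]
a gap 0.039 force 40.4
lifted gap 0.0387
down dz 0.0 f 6.7
t 13.0
```

```bash
cat > chk.py <<'E'
import sys
from act import *
ims=[read_camera(c) for c in ("top","scene")]; Ps=[camera_params(c) for c in ("top","scene")]
for k in sys.argv[1]:
    for I in ([0],[1]):
        f=fit([ims[i] for i in I],[Ps[i] for i in I],k,*PAD[k],z0=.018)
        print(k,I,"err mm",np.round((np.array(f[:2])-PAD[k])*1000,1),"yaw err",round(f[2]-ROW,2),"cost",round(f[3],2))
cv2.imwrite(f"pics/chk_{sys.argv[1]}.png",np.vstack([ims[0][60:260,100:500],ims[1][150:350,150:550]])[:,:,::-1])
E
python3 chk.py a
```

```text
a [0] err mm [11.2 -3.5] yaw err -0.24 cost 0.86
a [1] err mm [-0.5 -0.5] yaw err -0.19 cost 0.47
```

View pics/chk_a.png

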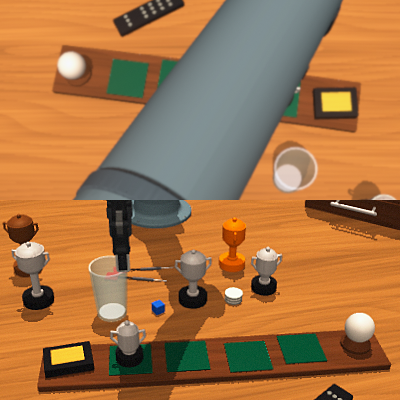

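Cup a stands mid-pad at crop (127,345). The arm blocks the top view here. Carrying on with b, c and d.

```bash
python3 act.py bcd
python3 - <<'E'
from act import *
p=read_eef_pos(); movel([.45,.35,.33],speed=.25)
E
python3 chk.py abcd
```

```text
b gap 0.0462 force 40.8
lifted gap 0.0459
down dz 0.0 f 7.7
t 23.4
c gap 0.0529 force 41.3
lifted gap 0.053
down dz 0.0 f 8.7
t 33.2
d gap 0.0603 force 43.0
lifted gap 0.0605
down dz 0.0 f 7.3
t 45.2
a [0] err mm [-0.9 -1.3] yaw err -0.02 cost 0.14
a [1] err mm [-2.   0.1] yaw err -0.01 cost 0.47
b [0] err mm [-1.2 -0.6] yaw err -0.01 cost 0.11
b [1] err mm [-1.9  0.8] yaw err 0.02 cost 0.2
c [0] err mm [-2.  -2.4] yaw err -0.02 cost 0.11
c [1] err mm [-3.3 -0. ] yaw err 0.04 cost 0.29
d [0] err mm [-1.9 -2.7] yaw err -0.04 cost 0.21
d [1] err mm [-1.3 -0.5] yaw err 1.01 cost 0.19
```

View pics/chk_abcd.png

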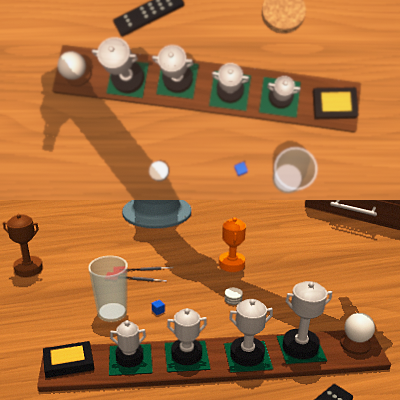

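The picture shows all four cups upright on their pads in height order: d beside the ball at (308,320), down to a at (127,345). Handles lie along the row, and the glass and ball are where they were.

```bash
python3 -c "
from bench import *
print(read_time_s()); print(sign_off())"
```

```text
46.6333
the job is handed in; nothing more can be done
None
```

I handed the job in at 46.6 s: all four cups stand upright on their pads, tallest next to the ball down to smallest, with centres within about 4 mm and handles along the row by the last camera check; the ball and glass were not touched.

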